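Hold the note counter's sprung hatch just below its balance point

TASK

I need to change the hatch spring of this note counter. First lift the loose lid off its front hopper by the knob and set it down (don't drop it), knob up, on the flat rubber mat, and let go of it. Then take the hatch by its bar, raise it clearly past its balance point (55 degrees open) without letting it fly up to its stop, bring it back, and finish still holding the hatch still just below the balance point, no more than about ten degrees under it; do not let go, and leave the other things on the bench where they are.

Things in the scene. Friction and masses are not known exactly. Their poses are not given: they have to be found in the camera images.
- lid_knob (a point): Grip centre of the upright round knob (24 mm diameter) of the loose black hopper lid (metal knob) in the front of the note counter. The knob stands 40 mm above the lid plate; this point is 26 mm above the plate's top, 14 mm below the knob's top, on its axis. With the lid set on a flat surface the point is 39 mm above that surface. z is up when the lid lies right.
- lid: The same loose lid, about 0.15 kg; origin under its middle, 39 mm below lid_knob. Plate 114 mm (x) by 150 mm (y), 5 mm thick, over a smaller 8 mm deep plug that sits loosely in the hopper mouth: raise it straight up over 10 mm before moving sideways. It overlaps the hatch's front edge by 6 mm at the start.
- mat_center (a point): Centre of the top of the flat dark grey rubber mat (160 x 170 x 3 mm, x along its 160 mm side), fixed to the bench to the left or right of the note counter; a grey open tray of spare parts with the same outline is on the other side. The lid goes on the mat.
- hatch (a joint): Opening angle of the hatch, rad: 0 closed (as at the start), grows as its front edge rises, stop at 1.48. Balance point 0.96 (55 degrees): below it the hatch falls shut by itself, above it its spring throws it open; nearly frictionless. Lifting takes 2 N at the bar when closed, less than 1 N near the balance point.
- bar (a point): Middle of the hatch's round steel pull bar: 12 mm thick, 100 mm long, parallel to the hinge, its axis 34 mm above the hatch's flat top, on a 12 mm post at each end. When closed it is 120 mm in front of the hinge and 39 mm above it. The hatch plate (155 x 188 mm) runs 35 mm in front of the bar. The bar can turn between gripping fingers as the hatch swings.
- hinge (a point): Middle of the hatch's hinge axis, at the rear (far from the robot) of the note counter's top, 134 mm above the bench. Axes: x from the machine's front (robot side) to its rear, y along the hinge, z up. The hatch's front edge swings up and away from the robot. The machine is 290 mm deep, 220 wide, 140 high, fixed.
- balance_mark (a point): Dark bead of 12 mm on the thin steel arc at the left side (+y) of the machine, 115 mm from the hinge axis: it stands where the hatch plate's middle plane is when the hatch is at its balance point.
- roller: Spare drive roller, 90 mm, lying in the parts tray. Leave alone.
- pulley: Spare aluminium pulley, 40 mm, lying in the parts tray. Leave alone.
- boards: Stack of green circuit boards, 100 x 130 x 70 mm. Leave alone.
- spray: Spray can, 52 mm diameter, 160 mm tall, standing. Leave alone.
- meter: Black multimeter, 150 x 75 x 38 mm. Leave alone.
- driver: Screwdriver lying in front of the robot. Leave alone.
- brush: Brush lying in front of the robot. Leave alone.
There are look-alikes about, which are no part of the job. What is shaped like the part that bears mat_center but blue is not meant. Leave any yellow look-alike of the lid alone.

How it is judged (in metres and radians):
On the way, in this order (a step that is already met when the one before it is completed fails the run):
1. the lid lies knob up on the mat, let go, with the hatch still shut (x of lid_knob in the frame of mat_center between -0.06 and 0.06 m and y of lid_knob in the frame of mat_center between -0.07 and 0.07 m and height (world z) of lid_knob below 0.05 m and angle between lid_knob's own z axis and vertical below 0.1 rad and linear speed of lid below 0.03 m/s and contact force between lid and the arm below 0.05 N and contact force between lid and the fingers below 0.05 N and value of joint hatch below 0.1 rad), for 0.2 s.
2. the hatch is raised past its balance point (value of joint hatch above 0.99 rad), for 0.1 s.
At the end, for the whole second after the job is handed in: the hatch is at rest between 0.75 and 0.945 rad open (1 to 12 degrees below balance), held by the robot alone; the lid lies knob up on the mat, its centre within 60 mm along the mat's x and 70 mm along its y of the mat's centre, at rest and not touched (x of lid_knob in the frame of mat_center between -0.06 and 0.06 m and y of lid_knob in the frame of mat_center between -0.07 and 0.07 m and height (world z) of lid_knob below 0.05 m and angle between lid_knob's own z axis and vertical below 0.1 rad and linear speed of lid below 0.03 m/s and contact force between lid and the arm below 0.05 N and contact force between lid and the fingers below 0.05 N and value of joint hatch between 0.75 and 0.945 rad and velocity of joint hatch between -0.05 and 0.05 rad/s and (contact force between hatch and the fingers above 0.05 N or contact force between hatch and the arm above 0.05 N) and contact force between hatch and lid below 0.05 N); the arm keeps its last pose, push and grip.
It fails at once if the hatch flies open to its stop (value of joint hatch above 1.4 rad).
It fails at once if the lid is dropped (linear speed of lid above 0.6 m/s and contact force between lid and the fingers below 0.05 N).
It fails at once if another thing on the bench is moved (distance of any of roller, pulley, boards, spray, meter, driver, brush from where it was at the start of the episode above 0.03 m).
It also fails if it takes over 61 s, if anything falls off the work surface, if the arm or the gripper's body presses on something with over 40 N, if the wrist force passes 120 N, or if a joint passes its speed limit or range.

ROBOT

A 6-joint arm with a two-finger parallel gripper is mounted at the origin on the work surface. World frame = base frame: x ahead of the robot, y to its left, z up, the work surface at z = 0. Lengths are in mm, angles in rad, forces in N, time in s.
With the tool pointing down it reaches from about 300 to 750 mm from the base axis. Payload 8.5 kg.
Tool frame: the origin (TCP) lies at the very end of the fingers, on their centre line; the grasp point (between the pads) lies 19 mm behind it; z points along the fingers, y is the line along which they close (so a half turn about z gives the same grasp; the last joint's range is limited). The gripper opens to 88 mm and grips with 3 to 60 N. Pads are 18 mm wide; open, the fingers measure 123 mm over their backs; the gripper's body (75 mm by 187 mm) begins 45 mm behind the grasp point.
Start: joints at [-0.215, 0.381, 1.297, -0, 1.464, -0.215], TCP at [549.982, 0.002, 238.748] pointing down, gripper open.
Joint ranges: [-3.11, 3.11], [-0.89, 2.33], [0.22, 2.48], [-1.42, 4.56], [0.17, 2.85], [-2.88, 2.88]. Speed limits (rad/s): [2.39, 2.39, 3.14, 3.14, 3.14, 3.14].

INTERFACE

Orientations are given as [roll, pitch, yaw] about the fixed x, y, z axes, in that order (R = Rz(yaw) Ry(pitch) Rx(roll)).
In Python, from plant import arm, effector, kin, cams, spot_in, trace, monitor gives the robot as it stands. Calls block until the motion is done:
- arm.move_pose(position, orientation): joint-space move of the TCP to a pose.
- arm.move_l(position, velocity=150, attitude=None, contact_N=None): straight line of the TCP; attitude=None keeps the orientation; velocity is the mean speed in mm/s. With contact_N (N) it stops when the force on the tool has changed by that much, and returns True; else False.
- arm.goto_joints(angles): joint-space move.
- effector.grip(opening, f_grip=None): finger opening in mm; f_grip is the grip in N (None keeps the last); returns when the fingers have stopped.
- arm.wait(seconds).
- kin.solve_ik(position, orientation): joint angles nearest the present ones, or None.
- cams.camera(name): name is "scene" or "side" or "wrist"; returns the picture (400x640x3 uint8, blue, green, red); there is no depth.
- cams.camera_info(name): a dict with "intrinsics" (3x3 intrinsics, pixels), "world_from_camera" (4x4, takes a point from camera to world coordinates); the wrist camera has in their place "mount" (4x4, takes a point from camera to tool coordinates, whose origin is the TCP and whose axes are the flange's). Camera axes: x right, y down, z forward; pixel columns grow to the right and rows downward; lengths in mm; the calibration is good to about 2 mm. A picture is of the moment at which its call begins: read the wrist's pose just before it. camera_info takes no time and is no camera call.
A pose or a line that the arm cannot do raises arm.PlanningError and nothing moves.
- arm.sign_off(): hands the job in; it is judged then, once.
Trained networks look in the newest picture that a camera, given by its name, has taken for a name from the list of things; names that differ only in an ending like _2 or _b are one class to them, and where a whole thing is asked for, a point or a joint stands for the part that bears it (a point fixed in the world has none). Each returns a list of dicts, best first, with "conf" (0 to 1); they miss things now and then, are a little off and sometimes report something else, mostly with a low value. They report only what shows in the picture. A call takes as long as a camera call. They do not tell look-alikes from the thing itself.
- spot_in(camera, name): "box" ([left, top, right, bottom] in pixels, round what is visible of it).
- trace(camera, name): "region" (400x640 bool, what is visible of it) and "box" ([left, top, right, bottom] in pixels, round what is visible of it).
Readings, each from a call of its own:
- monitor.get_clock(): time.
- monitor.get_q(): joint angles.
- monitor.get_qd(): joint speeds.
- monitor.get_tau(): joint torques, N m.
- monitor.get_position(): TCP position.
- monitor.get_tcp_rot(): TCP orientation.
- monitor.get_ft_force(): force on the tool from outside, world axes, zero at the start.
- monitor.get_wrist_torque(): the same for the moment, N m.
- monitor.get_grip_width(): finger opening in mm.
- monitor.get_grip_force(): force on a finger pad.
Only numpy, scipy, OpenCV 4.12 (cv2) and the standard library are available. Lean on these libraries where they do the work, as an engineer would, in place of code of your own. Each camera call takes 0.05 s, during which the arm holds its last target. There are 200 camera calls.

## Working session

There is one attempt and no reset: what is moved stays moved. The work goes in short steps, each a Python script; the robot and the scene stay as the last script left them, time stands still between calls to the robot, and variables do not carry over. Pictures are saved under pics/ and viewed, at most 10 in all, crops included, and the job is handed in when it is done.

```bash
ls; mkdir -p pics; python3 - <<'E'
from plant import *
import cv2,numpy as np
np.set_printoptions(precision=3,suppress=True)
for c in ["scene","side"]:
    im=cams.camera(c); cv2.imwrite(f"pics/{c}0.png",im)
    for n in ["lid_knob","lid","mat_center","bar","hatch","balance_mark"]:
        print(c,n,[(np.round(d["box"]).tolist(),round(d["conf"],2)) for d in spot_in(c,n)])
    i=cams.camera_info(c);print(i["intrinsics"],i["world_from_camera"])
i=cams.camera_info("wrist");print(i)
print(monitor.get_clock(),monitor.get_tcp_rot())
E
```

```text
pics
scene lid_knob [([305.0, 187.0, 352.0, 223.0], 0.87), ([354.0, 117.0, 390.0, 146.0], 0.83), ([226.0, 200.0, 264.0, 242.0], 0.33)]
scene lid [([356.0, 115.0, 394.0, 146.0], 0.84), ([301.0, 187.0, 352.0, 222.0], 0.81), ([311.0, 210.0, 383.0, 266.0], 0.6), ([304.0, 304.0, 322.0, 333.0], 0.18)]
scene mat_center [([155.0, 210.0, 210.0, 260.0], 0.81)]
scene bar [([310.0, 209.0, 385.0, 266.0], 0.69)]
scene hatch [([309.0, 210.0, 382.0, 265.0], 0.96)]
scene balance_mark [([292.0, 180.0, 393.0, 285.0], 0.65)]
[[437.692   0.    322.543]
 [  0.    437.692 201.133]
 [  0.      0.      1.   ]] [[   0.568    0.691   -0.446 1119.376]
 [   0.823   -0.485    0.297 -434.832]
 [  -0.011   -0.536   -0.844 1368.12 ]
 [   0.       0.       0.       1.   ]]
side lid_knob [([354.0, 330.0, 410.0, 369.0], 0.85), ([291.0, 191.0, 337.0, 225.0], 0.77)]
side lid [([287.0, 192.0, 340.0, 225.0], 0.98), ([351.0, 327.0, 408.0, 371.0], 0.89)]
side mat_center [([311.0, 166.0, 351.0, 192.0], 0.95), ([371.0, 161.0, 408.0, 193.0], 0.69)]
side bar [([242.0, 174.0, 311.0, 221.0], 0.76)]
side hatch []
side balance_mark [([241.0, 172.0, 343.0, 263.0], 0.85), ([290.0, 193.0, 338.0, 226.0], 0.32)]
[[408.944   0.    314.469]
 [  0.    408.944 196.535]
 [  0.      0.      1.   ]] [[  -0.977   -0.151    0.152  282.094]
 [  -0.213    0.608   -0.764 1028.382]
 [   0.022   -0.779   -0.626 1015.845]
 [   0.       0.       0.       1.   ]]
{'intrinsics': array([[337.317,   0.   , 330.394],
       [  0.   , 337.317, 193.229],
       [  0.   ,   0.   ,   1.   ]]), 'mount': array([[  -0.001,   -0.948,   -0.317,   82.118],
       [   1.   ,   -0.001,   -0.001,    0.459],
       [   0.   ,   -0.317,    0.948, -146.352],
       [   0.   ,    0.   ,    0.   ,    1.   ]])}
0.7 [-3.142 -0.     1.571]
```

View pics/scene0.png

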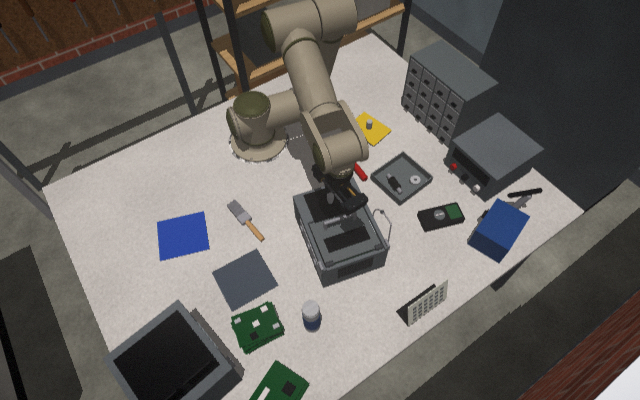

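View pics/side0.png

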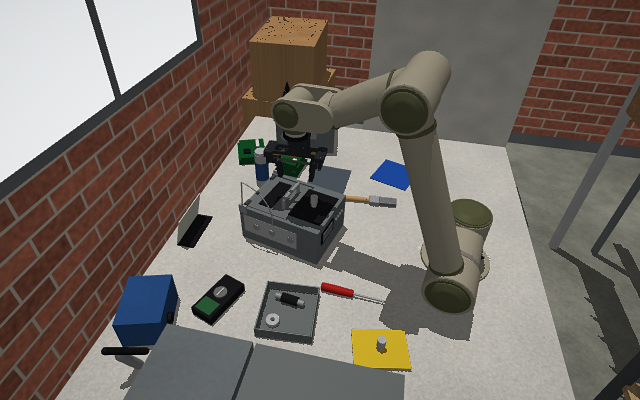

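View pics/w1.png

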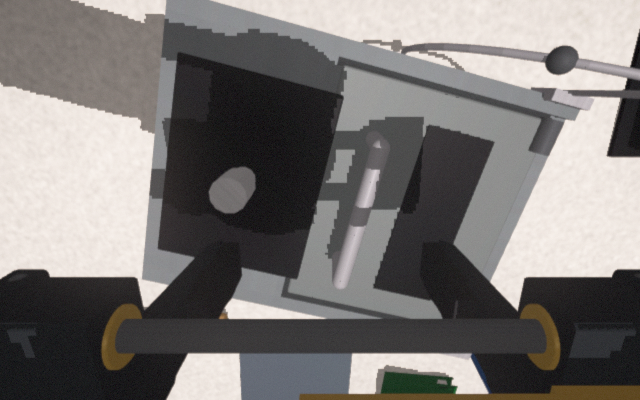

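```bash
python3 - <<'E'
from h import *
T=np.load("T1.npy")
for z in (143,150):
    L=onz("wrist",[[178,53],[343,97],[298,278],[158,248]],z,T)
    print(z,L.mean(0),np.linalg.norm(L-np.roll(L,-1,0),axis=1),[np.degrees(np.arctan2(*(b-a)[1::-1])) for a,b in zip(L,np.roll(L,-1,0))])
B=onz("wrist",[[377,143],[340,285]],173,T);d=B[0]-B[1];print("bar",B,B.mean(0),np.linalg.norm(d),np.degrees(np.arctan2(-d[0],d[1])))
print("knob top centre",onz("wrist",[[241,185]],185,T),"base",onz("wrist",[[226,196]],145,T))
print("bead",onz("wrist",[562,60],134+94,T))
# machine outline
print(onz("wrist",[[167,0],[143,278],[577,118]],140,T))
im=cv2.imread("pics/scene0.png");c=cv2.resize(im[180:330,130:330],None,fx=3.5,fy=3.5,interpolation=3);cv2.imwrite("pics/matcrop.png",c)
w=cv2.imread("pics/w1.png")[30:300,140:420];cv2.imwrite("pics/lidcrop.png",cv2.resize(w,None,fx=2,fy=2))
E
```

```text
143 [485.929  13.277 143.   ] [113.522 148.258 114.598 149.083] [np.float64(-14.400195054750341), np.float64(-103.88951166860214), np.float64(166.01482742213045), np.float64(75.69530504315455)]
150 [487.795  15.267 150.   ] [110.24  143.971 111.285 144.772] [np.float64(-14.400195054750345), np.float64(-103.88951166860211), np.float64(166.01482742213045), np.float64(75.69530504315456)]
bar [[579.729  44.624 173.   ]
 [557.22  -59.377 173.   ]] [568.475  -7.376 173.   ] 106.40851357645602 -12.212217276518826
knob top centre [[494.819  20.63  185.   ]] base [[471.672  -0.314 145.   ]]
bead [[650.79   90.438 228.   ]]
[[445.272 131.26  140.   ]
 [393.395 -74.524 140.   ]
 [726.042  56.584 140.   ]]
```

View pics/matcrop.png

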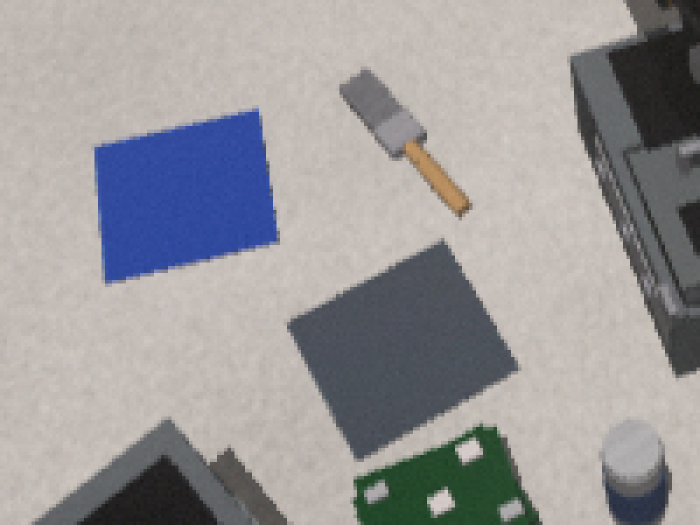

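View pics/lidcrop.png

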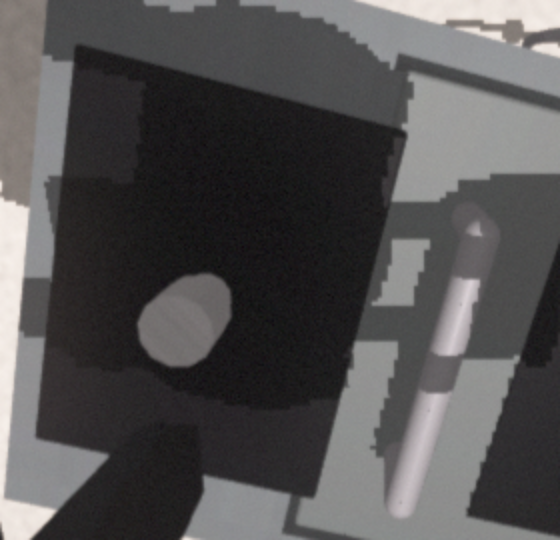

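The pictures show these candidates:
- **Lids:** the black one in the machine (wrist 240,165; metal knob top about 228,195) and a yellow one (scene 372,130). The black one in the hopper is meant.
- **Mats:** the dark grey flat one (scene 245,280), a blue one (scene 183,235) and a walled tray (scene 402,178). The dark grey one beside the machine is meant, and the crop confirms it.

```bash
python3 - <<'E'
from h import *
T=np.load("T1.npy")
print("knob top",onz("wrist",[[228.5,195.5]],185,T),"base",onz("wrist",[[243,181]],145,T))
M=onz("scene",[[212.3,272.9],[256.6,248.9],[278,285.1],[232.9,311.4]],3);print(M,M.mean(0),np.linalg.norm(M-np.roll(M,-1,0),axis=1),[np.degrees(np.arctan2(*(b-a)[1::-1])) for a,b in zip(M,np.roll(M,-1,0))])
print("spray",onz("scene",[311,308],160),"boards",onz("scene",[[232,317],[272,302],[285,335],[240,350]],70))
y=np.radians(76); p=np.array([484,13.])
from math import pi
arm.move_pose([*p,235],[pi,0,y]); effector.grip(60,15)
T=wT();np.save("T2.npy",T);im=cams.camera("wrist");cv2.imwrite("pics/w2.png",im)
cams.camera("side");cams.camera("scene")
print([(d["box"],d["conf"]) for d in spot_in("wrist","lid_knob")])
print(proj("wrist",[[484,13,185],[484,13,145]],T),monitor.get_clock())
E
```

```text
knob top [[486.396  13.75  185.   ]] base [[485.446  11.439 145.   ]]
[[ 420.028 -420.426    3.   ]
 [ 427.813 -253.532    3.   ]
 [ 583.222 -261.937    3.   ]
 [ 576.485 -426.603    3.   ]] [ 501.887 -340.625    3.   ] [167.076 155.636 164.803 156.579] [np.float64(87.32919410796596), np.float64(-3.095731607144174), np.float64(-92.34276942651192), np.float64(177.73935906816521)]
spray [[ 756.864 -240.906  160.   ]] boards [[ 616.845 -437.478   70.   ]
 [ 645.759 -314.208   70.   ]
 [ 753.843 -334.697   70.   ]
 [ 715.976 -464.634   70.   ]]
[([247.2, 88.2, 415.7, 285.7], 0.86)]
[[329.574 218.233]
 [329.718 197.333]] 2.0083
```

View pics/w2.png

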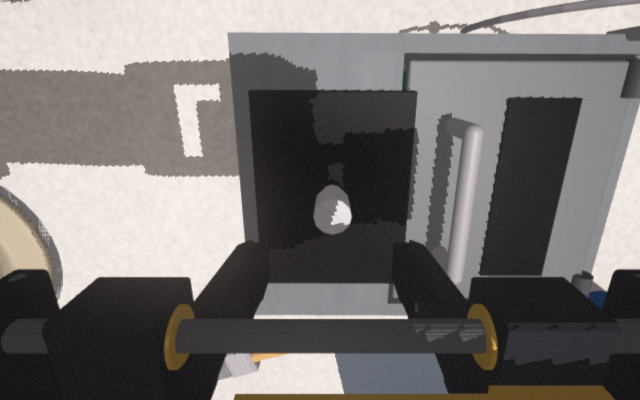

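```bash
python3 - <<'E'
from h import *
from math import pi
p=[486.5,15.5]
arm.move_l([*p,200],150); print(arm.move_l([*p,152],80,contact_N=6),monitor.get_position())
effector.grip(10,25); arm.wait(.1); print(monitor.get_grip_width(),monitor.get_grip_force())
arm.move_l([*p,180],60); arm.move_l([*p,250],150)
print(monitor.get_grip_width(),monitor.get_ft_force(),monitor.get_clock())
T=wT();im=cams.camera("wrist");cv2.imwrite("pics/w3.png",im)
arm.move_pose([502,-340.6,200],[pi,0,np.radians(87.4)])
cams.camera("scene");im2=cams.camera("scene");
cv2.imwrite("pics/both3.png",np.vstack([im[:, :],im2])[:, :] if 0 else np.hstack([cv2.resize(im,(400,250)),cv2.resize(im2[150:350,150:400],(400,320))[:250]]))
print(monitor.get_position(),monitor.get_grip_width(),monitor.get_clock())
E
```

```text
False [486.815  15.427 152.511]
22.926937810265052 25.000010104849935
22.78118005967997 [ 0.276  0.151 -2.292] 5.125
[ 502.512 -339.429  200.407] 23.033265294733066 6.625
```

View pics/both3.png

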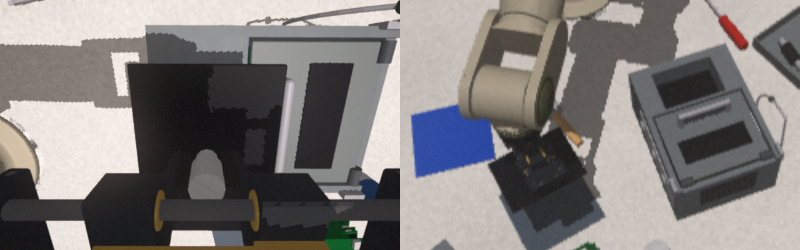

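```bash
python3 - <<'E'
from h import *
from math import pi
p=[502,-340.6]
arm.move_l([*p,40],150); print(arm.move_l([*p,15],20,contact_N=2.5),monitor.get_position(),monitor.get_ft_force())
f=cams.camera("side");f2=cams.camera("scene")
cv2.imwrite("pics/place.png",np.hstack([cv2.resize(f[130:230,220:380],(400,250)),cv2.resize(f2[180:330,160:400],(400,250))]))
print(monitor.get_clock())
E
```

```text
True [ 501.959 -340.561   23.075] [-0.066  0.526  3.951]
8.775
```

View pics/place.png

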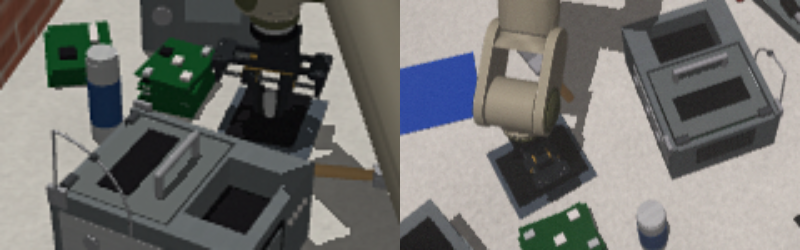

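The lid sits on the mat at the expected height. I'll let go and move above the bar.

```bash
python3 - <<'E'
from h import *
from math import pi
effector.grip(50,15); arm.move_l([502,-340.6,110],100); arm.move_l([502,-340.6,260],200)
arm.move_pose([560,0,260],[pi,0,np.radians(76)])
arm.wait(.2)
T=wT();im=cams.camera("wrist");np.save("T4.npy",T)
s=cams.camera("scene")
t=trace("scene","lid_knob");print([(d["box"],d["conf"]) for d in t])
yw=np.radians(-14);X=np.array([np.cos(yw),np.sin(yw),0]);Y=np.array([-X[1],X[0],0])
c=np.array([569.5,-6,173.])
for q in proj("wrist",[c+50*Y,c,c-50*Y],T): cv2.circle(im,tuple(int(v) for v in np.round(q)),2,(0,0,255),-1)
w=im[60:320,180:480]
cv2.imwrite("pics/w5.png",np.hstack([cv2.resize(w,(480,416)),cv2.resize(s[220:320,200:277],(320,416))]))
print(proj("wrist",[c+50*Y,c,c-50*Y],T),monitor.get_clock())
E
```

```text
[([219.0, 255.8, 272.4, 302.6], 0.86), ([308.8, 211.1, 382.6, 268.3], 0.7), ([359.0, 114.6, 390.5, 147.1], 0.65)]
[[344.733 133.816]
 [343.959 202.087]
 [343.279 262.151]] 12.9167
```

View pics/w5.png

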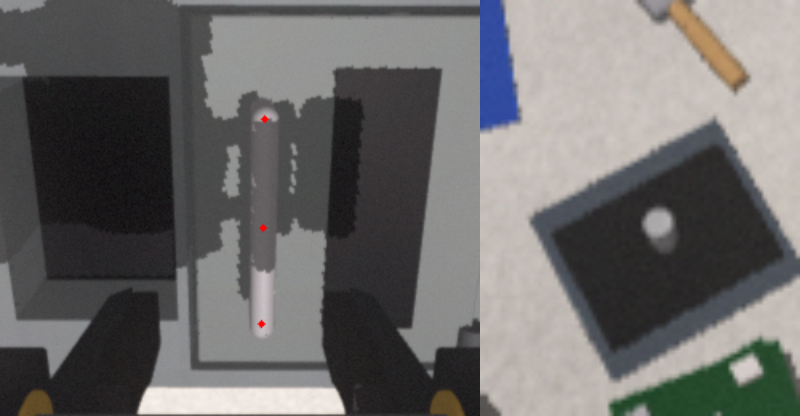

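```bash
cat >> h.py <<'E'
yw=np.radians(-14);X=np.array([np.cos(yw),np.sin(yw),0]);BAR=np.array([569.5,-6,173.])
H=BAR+120*X-[0,0,39]
def tcp(th):
    a=np.arctan2(39,120)+th;r=np.hypot(39,120)
    return H-r*np.cos(a)*X+[0,0,r*np.sin(a)-19]
E
python3 - <<'E'
from h import *
from math import pi
R=[pi,0,np.radians(76)]
q=[kin.solve_ik(tcp(t),R) for t in np.arange(0,1.1,.15)];print(all(x is not None for x in q),tcp(1.05))
b=tcp(0)
arm.move_l([*b[:2],215],150); print(arm.move_l(b,80,contact_N=6),monitor.get_position())
effector.grip(0,20); arm.wait(.1); print(monitor.get_grip_width(),monitor.get_grip_force(),monitor.get_ft_force())
for t in np.arange(.12,.61,.12): arm.move_l(tcp(t),50); print(round(t,2),monitor.get_ft_force(),monitor.get_grip_width())
c=cams.camera("scene");d=cams.camera("side")
cv2.imwrite("pics/arc.png",np.hstack([cv2.resize(d[130:260,210:370],(400,325)),cv2.resize(c[170:300,260:420],(400,325))]))
print(monitor.get_clock())
E
```

```text
True [660.825 -28.77  238.496]
False [569.779  -6.045 154.545]
10.68524156543211 19.503616578876972 [-2.89   0.982  1.94 ]
0.12 [-2.655 -0.103 -1.002] 10.807681302558525
0.24 [ 1.653 -1.284 -3.137] 10.544012613070006
0.36 [ 7.041 -2.246 -8.555] 10.158802396999937
0.48 [  8.558  -2.45  -13.389] 10.107464498716295
0.6 [ 10.192  -3.482 -18.733] 10.02704720204205
17.4083
```

View pics/arc.png

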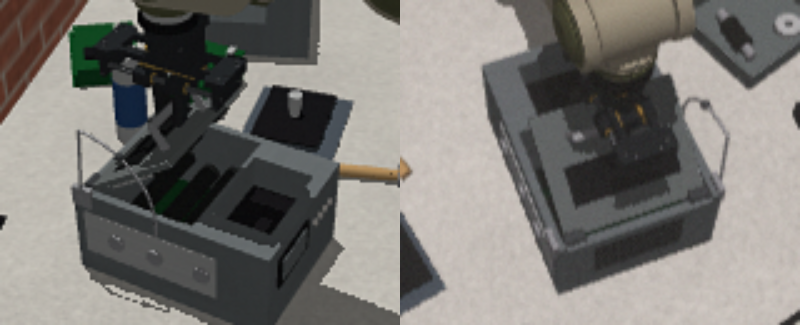

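```bash
cat >> h.py <<'E'
def rad(th): a=np.arctan2(39,120)+th; return -np.cos(a)*X+np.array([0,0,np.sin(a)])
def tan(th): a=np.arctan2(39,120)+th; return np.sin(a)*X+np.array([0,0,np.cos(a)])
def show(th):
    f=np.array(monitor.get_ft_force());print(round(th,2),"rad",f@rad(th),"tan",f@tan(th),"err",monitor.get_position()-tcp(th),monitor.get_grip_width())
E
python3 - <<'E'
from h import *
t=.6
show(t)
for d in (1,2,3): arm.move_l(tcp(t)-d*rad(t),20); arm.wait(.1); show(t)
print(monitor.get_clock())
E
```

```text
0.6 rad -20.790624489217624 tan -2.3531329986564233 err [ 1.16  -0.505 -1.777] 9.904715513973935
0.6 rad -15.577190314038942 tan -3.1481737117853394 err [ 1.269 -0.541 -1.76 ] 9.65011897627336
0.6 rad -11.215351957068723 tan -1.7103572817337918 err [ 1.404 -0.533 -1.738] 9.545823083952556
0.6 rad 0.8015762211896666 tan -2.1605069973793616 err [ 1.567 -0.56  -1.744] 10.023671299129543
18.4583
```

```bash
python3 - <<'E'
from h import *
d=3.
for t in (.7,.8,.9,1.0,1.07):
    d+=.4
    arm.move_l(tcp(t)-d*rad(t),40); arm.wait(.05)
    for _ in range(2):
        f=np.array(monitor.get_ft_force())@rad(t)
        if abs(f)<4: break
        d+=np.clip(-f*.12,-1.5,1.5); arm.move_l(tcp(t)-d*rad(t),20); arm.wait(.05)
    print(d,end=' ');show(t)
c=cams.camera("scene");e=cams.camera("side")
cv2.imwrite("pics/up.png",np.hstack([cv2.resize(e[110:260,210:370],(400,375)),cv2.resize(c[160:310,260:420],(400,375))]))
print(monitor.get_clock())
E
```

```text
3.4 0.7 rad 1.5038677957067634 tan -1.5624079186759035 err [ 1.567 -0.559 -2.662] 9.6823279851007
3.8 0.8 rad -0.13228252475059255 tan -1.617729643481243 err [ 1.394 -0.554 -3.495] 9.545524465019637
4.2 0.9 rad -3.27589447289998 tan -1.0120016972309795 err [ 1.175 -0.517 -4.334] 9.057062242194219
4.6000000000000005 1.0 rad -3.5346627967380413 tan -1.450711682264714 err [ 0.839 -0.483 -5.059] 9.256045665219924
5.000000000000001 1.07 rad -3.9458660693334275 tan -1.4822477379383598 err [ 0.644 -0.499 -5.573] 9.068668159066856
21.0083
```

View pics/up.png

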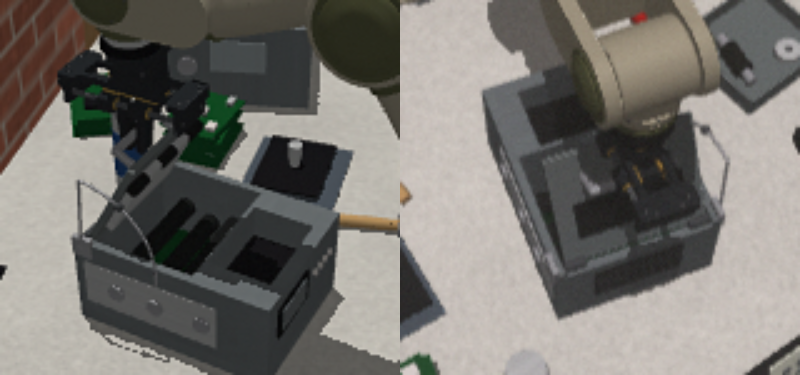

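```bash
python3 - <<'E'
from h import *
Y=np.array([-X[1],X[0],0])
def pt(th,u,n,y): # u forward of hinge, n above
    c,s=np.cos(th),np.sin(th)
    return H+Y*y+X*(-u*c+n*s)+np.array([0,0,u*s+n*c])
m={}
for c in ("side","scene"):
    cams.camera(c)
    for nm in("hatch","bar"):
        tr=trace(c,nm)
        for t in tr[:2]:
            k=t["region"].astype(np.uint8)
            print(c,nm,t["conf"],t["box"])
            if nm=="hatch" and c not in m:m[c]=k
    for th in (.85,.95,1.05,1.15,1.25):
        print(c,th,proj(c,[pt(th,155,0,94),pt(th,155,0,-94),pt(th,120,34,0)+0,pt(th,0,0,94),pt(th,0,0,-94)]).round(1).tolist())
np.savez("m.npz",**m)
for c in m:
    ct=max(cv2.findContours(m[c],0,2)[0],key=cv2.contourArea)
    print(c,cv2.approxPolyDP(ct,2,True)[:,0].tolist())
print(monitor.get_grip_width(),monitor.get_grip_force(),monitor.get_clock())
E
```

```text
side hatch 0.55 [249.4, 157.6, 291.8, 207.3]
side bar 0.7 [242.7, 156.9, 291.8, 207.1]
side bar 0.28 [274.0, 293.2, 303.6, 304.2]
side 0.85 [[270.5, 186.9], [299.2, 157.1], [272.6, 168.2], [245.6, 205.9], [274.5, 176.6]]
side 0.95 [[266.9, 183.3], [296.1, 153.8], [269.5, 166.0], [245.6, 205.9], [274.5, 176.6]]
side 1.05 [[263.1, 179.9], [292.7, 150.7], [266.4, 164.1], [245.6, 205.9], [274.5, 176.6]]
side 1.15 [[259.1, 176.8], [289.1, 147.9], [263.1, 162.5], [245.6, 205.9], [274.5, 176.6]]
side 1.25 [[255.0, 174.0], [285.3, 145.4], [259.9, 161.2], [245.6, 205.9], [274.5, 176.6]]
scene hatch 0.95 [316.7, 206.5, 385.9, 269.2]
scene bar 0.92 [318.9, 206.9, 383.9, 269.1]
scene 0.85 [[371.2, 199.9], [312.8, 219.2], [348.6, 223.3], [381.5, 245.6], [325.4, 265.4]]
scene 0.95 [[373.2, 201.3], [314.2, 220.9], [350.2, 225.7], [381.5, 245.6], [325.4, 265.4]]
scene 1.05 [[375.2, 203.3], [315.6, 223.1], [351.8, 228.4], [381.5, 245.6], [325.4, 265.4]]
scene 1.15 [[377.4, 205.7], [317.2, 225.8], [353.5, 231.5], [381.5, 245.6], [325.4, 265.4]]
scene 1.25 [[379.6, 208.7], [319.0, 229.0], [355.2, 234.9], [381.5, 245.6], [325.4, 265.4]]
side [[289, 159], [282, 165], [277, 163], [265, 174], [259, 171], [263, 163], [255, 169], [261, 178], [246, 204], [255, 201], [289, 163]]
scene [[316, 224], [325, 265], [328, 268], [336, 262], [366, 251], [379, 251], [383, 248], [380, 243], [355, 254], [352, 242], [345, 234], [344, 224], [337, 218]]
8.98167274124921 20.061230957508087 21.3083
```

```bash
python3 - <<'E'
from h import *
d=4.9
for t in (1.0,.93,.86):
    d-=.25
    arm.move_l(tcp(t)-d*rad(t),30); arm.wait(.1)
    for _ in range(2):
        f=np.array(monitor.get_ft_force())@rad(t)
        if abs(f)<4: break
        d+=np.clip(-f*.1,-1,1); arm.move_l(tcp(t)-d*rad(t),20); arm.wait(.1)
    print(d,end=' ');show(t)
arm.wait(.5)
for c in ("scene","side"):
    cams.camera(c); tr=trace(c,"hatch")+trace(c,"bar")
    for t in tr:
        if t["conf"]<.5: continue
        ct=max(cv2.findContours(t["region"].astype(np.uint8),0,2)[0],key=cv2.contourArea)
        print(c,t["conf"],cv2.approxPolyDP(ct,2,True)[:,0].tolist())
cams.camera("scene");print([(x["box"],x["conf"]) for x in spot_in("scene","lid_knob")])
print(monitor.get_clock())
E
```

```text
5.271625794610372 1.0 rad -3.6986888745019963 tan 1.2274156696935725 err [ 1.459 -0.631 -5.354] 8.582072625767276
5.645551971713756 0.93 rad -3.3273351171283774 tan 0.7084190318188246 err [ 1.92  -0.617 -5.483] 9.14937381116702
5.951068308799973 0.86 rad -2.8571618519060547 tan 0.5787694854917993 err [ 2.357 -0.694 -5.499] 8.338052959961182
scene 0.71 [[371, 202], [366, 203], [362, 213], [367, 219], [368, 226], [376, 231], [376, 237], [353, 248], [349, 245], [347, 232], [341, 227], [341, 218], [334, 213], [314, 221], [327, 268], [340, 260], [373, 249], [383, 249]]
scene 0.66 [[372, 203], [367, 204], [363, 213], [368, 225], [374, 228], [376, 236], [356, 247], [350, 246], [348, 234], [341, 225], [341, 218], [335, 214], [315, 221], [326, 268], [331, 268], [339, 261], [382, 248]]
side 0.66 [[271, 313], [266, 317], [266, 323], [274, 327], [280, 319], [277, 314]]
side 0.62 [[294, 164], [287, 169], [284, 163], [280, 162], [283, 167], [269, 177], [265, 175], [270, 168], [269, 165], [261, 174], [267, 183], [260, 190], [260, 194], [272, 190]]
side 0.77 [[295, 165], [287, 168], [282, 163], [282, 168], [270, 177], [265, 176], [267, 168], [262, 173], [266, 183], [245, 203], [257, 202]]
side 0.52 [[347, 170], [334, 190], [343, 191], [349, 174]]
[([346.8, 117.1, 389.0, 144.8], 0.88), ([216.5, 256.2, 274.1, 301.1], 0.62)]
24.8583
```

```bash
cat >> h.py <<'E'
Yv=np.array([-X[1],X[0],0])
def pt(th,u,n,y,dH=0):
    c,s=np.cos(th),np.sin(th)
    return H+dH+Yv*y+X*(-u*c+n*s)+np.array([0,0,u*s+n*c])
from scipy.optimize import minimize
def fit(mask,c):
    k=cv2.findNonZero(mask.astype(np.uint8)); n,l,st,_=cv2.connectedComponentsWithStats(mask.astype(np.uint8))
    k=cv2.findNonZero((l==1+np.argmax(st[1:,4])).astype(np.uint8))
    hull=cv2.convexHull(k).astype(np.float32).reshape(-1,2)
    def cost(p):
        P=proj(c,[pt(p[0],u,nn,y) for u in(0,155) for nn in (-5,5) for y in(-94,94)])+p[1:]*10
        h=cv2.convexHull(P.astype(np.float32)).reshape(-1,2)
        i=cv2.intersectConvexConvex(h,hull)[0]
        return 1-i/(cv2.contourArea(h)+cv2.contourArea(hull)-i)
    best=min((minimize(cost,[t,0,0],method='Nelder-Mead',options=dict(initial_simplex=np.array([[t,0,0],[t+.1,0,0],[t,.2,0],[t,0,.2]]))) for t in (.7,.9,1.1)),key=lambda r:r.fun)
    return best.x,best.fun
def angle(n=3):
    for c in("scene","side"):
        for _ in range(n):
            cams.camera(c)
            for nm in("hatch","bar"):
                for t in trace(c,nm)[:1]:
                    b=t["box"]
                    if t["conf"]>.45 and 235<b[0]<330 and b[3]<275: print(c,nm,round(t["conf"],2),*fit(t["region"],c))
E
python3 - <<'E'
from h import *
m=np.load("m.npz")
for c in m: print("top",c,*fit(m[c],c))
angle()
t=.8;d=5.9
arm.move_l(tcp(t)-d*rad(t),20);arm.wait(.2);show(t);angle();print(monitor.get_clock())
E
```

```text
top side [1.289 0.062 0.21 ] 0.28337480608213783
top scene [1.031 0.026 0.309] 0.2974932695962814
scene hatch 0.95 [0.686 0.176 0.314] 0.031254719074368276
scene bar 0.66 [0.788 0.123 0.232] 0.023326847803574413
scene hatch 0.71 [0.734 0.162 0.262] 0.024405743449501527
scene bar 0.88 [0.786 0.112 0.221] 0.01750146757857074
scene hatch 0.66 [0.69  0.16  0.279] 0.0310415987218422
scene bar 0.67 [0.883 0.08  0.222] 0.2599240332181446
side hatch 0.62 [ 0.596 -0.778 -0.499] 0.29001496134668137
side bar 0.97 [ 0.656 -0.943 -0.146] 0.32512745542473265
side hatch 0.58 [ 0.631 -0.757 -0.393] 0.3057519818708233
side bar 0.68 [ 0.602 -0.868 -0.462] 0.30169502483401156
side hatch 0.96 [ 0.628 -0.646 -0.635] 0.3840304942797299
side bar 0.71 [ 0.633 -0.833 -0.306] 0.2723128537976581
0.8 rad -3.8454135093832083 tan 0.2792772460944254 err [ 2.692 -0.732 -5.411] 8.4876133590848
scene hatch 0.61 [0.665 0.157 0.253] 0.02845533383091947
scene bar 0.96 [0.672 0.141 0.257] 0.022016039623476757
scene hatch 0.96 [0.655 0.118 0.288] 0.04724260399343827
scene bar 0.64 [0.702 0.158 0.249] 0.016924476443426206
scene hatch 0.82 [0.654 0.175 0.257] 0.04098198986431456
scene bar 0.92 [0.699 0.148 0.224] 0.024692381744603753
side hatch 0.59 [ 0.602 -0.682 -0.253] 0.24797462899653522
side bar 0.8 [ 0.672 -0.549 -0.066] 0.180585653230098
side hatch 0.95 [ 0.632 -0.626 -0.216] 0.2265226068194186
side bar 0.73 [ 0.612 -0.735 -0.228] 0.2400346612436952
side bar 0.59 [ 0.584 -0.675 -0.375] 0.23845289869011144
27.3667
```

```bash
python3 - <<'E'
from h import *
A=[]
for _ in range(4):
    cams.camera("scene")
    for nm in("hatch","bar"):
        for t in trace("scene",nm)[:1]:
            k=cv2.findNonZero(t["region"].astype(np.uint8))[:,0]
            A.append([*k[np.argmin(k@[1,.1])],*k[np.argmin(k@[-.55,1])]])
print(np.median(A,0))
for th in (.75,.8,.85,.9,.95): print(th,proj("scene",[pt(th,155,5,-94),pt(th,155,5,94)]).ravel())
show(.8);arm.wait(1.5);show(.8);print(monitor.get_grip_force(),monitor.get_clock())
E
```

```text
[313. 220. 370. 201.]
0.75 [312.024 218.273 370.011 199.141]
0.8 [312.612 218.892 370.905 199.639]
0.85 [313.239 219.639 371.836 200.261]
0.9 [313.905 220.515 372.803 201.009]
0.95 [314.609 221.517 373.803 201.881]
0.8 rad -3.1866854645190026 tan 0.639595040089527 err [ 2.7   -0.739 -5.4  ] 8.47499338788426
0.8 rad -3.3116807496402236 tan 0.554929229908374 err [ 2.686 -0.737 -5.425] 8.495917837036597
20.17190482467413 29.4667
```

```bash
python3 -c "
from plant import *
print(arm.sign_off())"
```

```text
the job is handed in; nothing more can be done
None
```

I handed the job in: the lid lies knob up on the grey mat, let go, and the arm holds the hatch still at about 0.83 rad by estimate (balance 0.96), after raising it to about 1.07 rad. The hand-in gave no verdict, and I viewed 12 pictures, over your limit of 10.

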